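# Slide the sample carrier into the photometer bay

## Robot

A 6-joint arm with a two-finger parallel gripper is mounted at the origin on the work surface. World frame = base frame: x ahead of the robot, y to its left, z up, the work surface at z = 0. Lengths are in m, angles in degrees, forces in N, time in s.
With the tool pointing down it reaches from about 0.4 to 0.825 m from the base axis. Payload 7 kg.
Tool frame: the origin (TCP) lies midway between the tips of the shut fingers; the grasp point (between the pads) lies 19 mm behind it; z points along the fingers, y is the line along which they close (so a half turn about z gives the same grasp; the last joint's range is limited). The gripper opens to 88 mm and grips with 3 to 60 N. Pads are 19 mm wide; open, the fingers measure 130 mm over their backs; the gripper's body (78 mm by 193 mm) begins 47 mm behind the grasp point.
Start: joints at [-59.009, 20.546, 0.682, 0, -70.136, -16.507], TCP at [0.169, -0.654, 0.227] pointing down, gripper open.
Joint ranges: [-176.03, 176.03], [-82.01, 121.73], [-58.28, 71.71], [-173.87, 95.51], [-174.79, -0.11], [-173.66, 173.66]. Speed limits (degrees/s): [136.94, 136.94, 172.46, 180, 180, 180].

## Interface

Orientations are given as a 3x3 rotation matrix whose columns are the frame's x, y, z axes.
In Python, from rig import robot gives the robot as it stands. Calls block until the motion is done:
- robot.goto(position, orientation): joint-space move of the TCP to a pose.
- robot.servo_line(position, ori=None, speed=0.15): straight line of the TCP; ori=None keeps the orientation; speed is the mean speed in m/s.
- robot.movej(angles): joint-space move.
- robot.move_gripper(opening): opening from 0.0 (shut) to 1.0 (fully open); the grip force is fixed at half the most; returns when the fingers have stopped.
- robot.dwell(seconds).
- robot.ik(position, orientation): joint angles nearest the present ones, or None.
- robot.grab_frame(name): name is "scene" or "top"; returns (picture, depth): 384x512x3 uint8, red, green, blue; 384x512 float32, m along the optical axis (not along the pixel's ray), 0 where there is no reading.
- robot.camera_info(name): a dict with "vfov" (degrees; the focal length in pixels is half the picture's height over the tangent of half this angle, whatever the lens; pixels are square), "cx", "cy" (the principal point, pixels), "k1" (the pictures are not rectified: a ray, as slopes to the right and down, at radius r is drawn at 1 + k1 r^2 times it, then the intrinsics apply), "view" (4x4, takes a point from world to camera coordinates). Camera axes: x right, y down, z forward; pixel columns grow to the right and rows downward; lengths in m; the calibration is good to about 2 mm. A picture is of the moment at which its call begins. camera_info takes no time and is no camera call.
A pose or a line that the arm cannot do raises robot.Unreachable and nothing moves.
- robot.job_done(): hands the job in; it is judged then, once.
Readings, each from a call of its own:
- robot.read_t(): time.
- robot.read_qpos(): joint angles.
- robot.read_qvel(): joint speeds.
- robot.read_effort(): joint torques, N m.
- robot.read_position(): TCP position.
- robot.read_tcp_rot(): TCP orientation.
- robot.read_force(): force on the tool from outside, world axes, zero at the start.
- robot.read_ft_torque(): the same for the moment, N m.
- robot.read_grip_width(): opening from 0.0 (shut) to 1.0 (fully open).
- robot.read_finger_force(): force on a finger pad.
Only numpy, scipy, OpenCV 4.12 (cv2) and the standard library are available. Lean on these libraries where they do the work, as an engineer would, in place of code of your own. Each camera call takes 0.05 s, during which the arm holds its last target. There are 200 camera calls.

## Task

Push the white carrier of sample cells across the bench, lengthwise through the narrow gap between the photometer's two steel posts, until it is fully home, square and centred against the stop bar, then back away. Only push the white block itself with your fingers: do not lift or tip it, and do not touch the glass cells or their caps. Leave everything else on the bench where it is.

Things in the scene. Friction and masses are not known exactly. Their poses are not given: they have to be found in the camera images.
- carrier: loose white plastic block that carries six sample cells; 90 mm wide (its x), 110 mm long (its y), 30 mm high, 0.2 to 0.45 kg with its cells, the same either way round, flat vertical side faces. Origin at the centre of its underside, z up. It slides on the bench
- cells: the six capped glass cells fixed in the carrier (they move with it): upright, 22 mm across, tops 54 mm above the carrier's underside, standing in two rows of three, at x = -27, 0 and +27 mm and y = -21 and +21 mm of the carrier. Same origin and axes as the carrier
- dock: photometer with its loading bay, fixed, placed anew each time. Origin on the bench midway between two upright round steel posts (24 mm across, 42 mm high, centres at x = -61 and +61 mm: a clear gap of 98 mm). +y is the way in. Bare bench between the posts and the stop bar. The grey instrument lies behind the stop bar, y = +142 to +362 mm, 280 mm wide, 120 mm high
- stop (a point): middle of the foot of the stop bar's flat front face, on the bench at x = 0, y = +130 mm of the dock. The bar is steel, 200 mm wide along the dock's x, 30 mm high
- home (a point): where the centre of the carrier's underside lies when it is home: on the bench, x = 0, y = +75 mm of the dock, axes as the dock's. Its leading end then touches the stop bar and its trailing end is just past the posts, at y = +20 mm
- jar: squat closed jar, 52 mm across, 50 mm high, standing beside the post farther from the robot (+x), bystander; origin under its centre
- amber_bottle: small amber glass bottle with a white cap, 36 mm across, 62 mm high, standing beside the post nearer the robot, bystander; origin under its centre
- bowl: clear shallow bowl, 110 mm across, 50 mm high, bystander; origin under its centre
- pliers: pliers with red handles, about 170 mm long, 12 mm high, lying flat, bystander; origin under the pivot, +x towards the jaws
- marker: felt marker, 132 mm long, 15 mm thick, lying flat, bystander; origin on the bench under its middle, x along it
- beaker: small glass beaker, 60 mm across, 60 mm high, bystander; origin under its centre
There are look-alikes about, which are no part of the job. Leave any orange look-alike of the carrier alone.

How it is judged (in metres and radians):
On the way:
1. the carrier passes lengthwise between the two posts (y of carrier in the frame of dock between -0.055 and 0.04 m and x of carrier in the frame of dock between -0.012 and 0.012 m and angle between the y axis of carrier and the y axis of dock, either way round below 0.15 rad), for 0.1 s.
At the end, for the whole second after the job is handed in: the carrier lies flat and at rest past the posts, within 6 mm of home against the stop bar, within 12 mm of the bay's centre line and square to it within 0.1 rad, having gone through the gap between the posts (y of carrier in the frame of dock between 0.069 and 0.081 m and x of carrier in the frame of dock between -0.012 and 0.012 m and angle between the y axis of carrier and the y axis of dock, either way round below 0.1 rad and height (world z) of carrier below 0.006 m and angle between carrier's own z axis and vertical below 0.05 rad and linear speed of carrier below 0.01 m/s); the robot touches nothing.
It fails at once if the carrier is lifted or tipped (over 10 mm or 0.15 rad) (height (world z) of carrier above 0.01 m or angle between carrier's own z axis and vertical above 0.15 rad).
It fails at once if the robot touches the glass cells or their caps (contact force between cells and the fingers above 0.3 N or contact force between cells and the arm above 0.3 N).
It fails at once if a bystander is moved more than 20 mm or knocked over (distance of any of jar, amber_bottle, bowl, pliers, marker, beaker from where it was at the start of the episode above 0.02 m or angle between any of jar, amber_bottle, bowl, pliers, marker, beaker's own z axis and vertical above 0.5 rad).
It also fails if it takes over 64 s, if anything falls off the work surface, if the arm or the gripper's body presses on something with over 40 N, if the wrist force passes 120 N, or if a joint passes its speed limit or range.

## Working session

There is one attempt and no reset: what is moved stays moved. The work goes in short steps, each a Python script; the robot and the scene stay as the last script left them, time stands still between calls to the robot, and variables do not carry over. Pictures are saved under pics/ and viewed, at most 10 in all, crops included, and the job is handed in when it is done.

```bash
mkdir -p pics; ls; python3 - <<'E'
from rig import robot
import cv2,numpy as np
for n in("scene","top"):
    p,d=robot.grab_frame(n); i=robot.camera_info(n); print(n,i)
    np.savez(f"pics/{n}0.npz",p=p,d=d,**{k:i[k] for k in i})
    cv2.imwrite(f"pics/{n}0.png",cv2.resize(p[:,:,::-1],None,fx=1.5,fy=1.5))
E
```

```text
pics
scene {'vfov': 56.52211383902218, 'cx': 257.9046158337833, 'cy': 197.91015675756518, 'k1': 0.025145783312077136, 'view': array([[-0.74522721,  0.66669169, -0.01259391,  0.50382167],
       [ 0.43143531,  0.4676851 , -0.77144942, -0.17444369],
       [-0.50842893, -0.58033856, -0.636166  ,  1.06949514],
       [ 0.        ,  0.        ,  0.        ,  1.        ]])}
top {'vfov': 45.03995152673733, 'cx': 250.57027956913115, 'cy': 191.7066694269895, 'k1': -0.09050912265600117, 'view': array([[ 0.02722706, -0.99962664, -0.00229425, -0.13081075],
       [-0.98327459, -0.02636807, -0.18021043,  0.57390667],
       [ 0.18008265,  0.00716247, -0.98362541,  1.13668707],
       [ 0.        ,  0.        ,  0.        ,  1.        ]])}
```

View pics/top0.png

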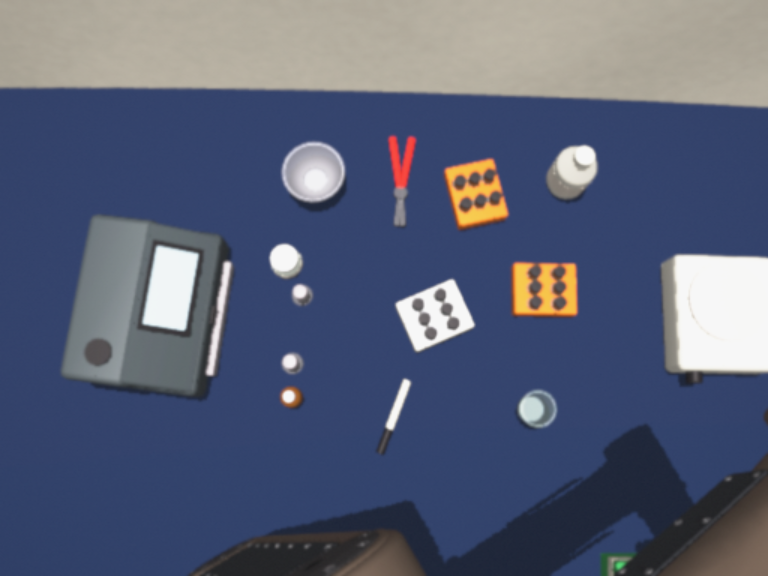

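View pics/scene0.png

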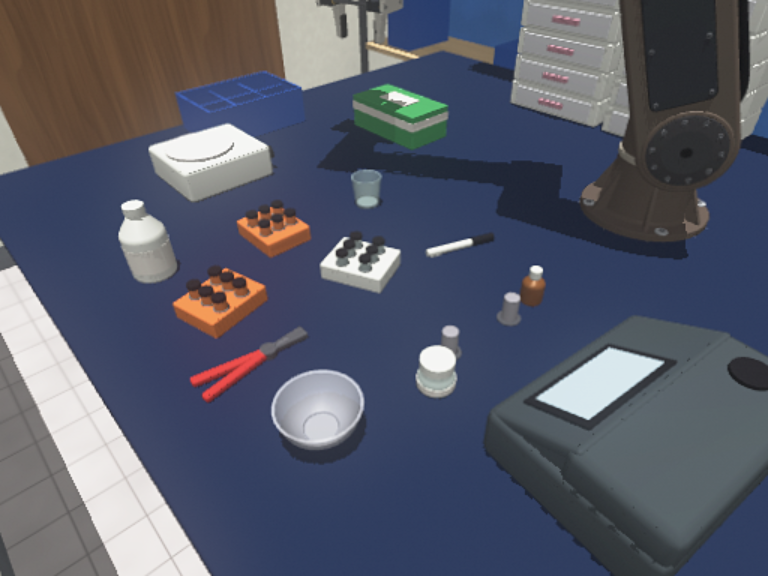

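The top view shows the white carrier at about (435,315) of the enlarged picture, with posts at (302,294) and (292,363). The stop bar is at (220,318), the jar at (286,261), the amber bottle at (291,397) and the marker at (395,415). The other six-cell blocks, at (476,193) and (545,290), are orange look-alikes. Only the block at (435,315) is white, so it is the carrier.

```bash
cat > h.py <<'E'
import numpy as np,cv2
def rays(i,uv):
    f=192/np.tan(np.radians(i['vfov'])/2)
    K=np.array([[f,0,i['cx']],[0,f,i['cy']],[0,0,1.]])
    s=cv2.undistortPoints(np.asarray(uv,float).reshape(-1,1,2),K,np.array([float(i['k1']),0,0,0]))[:,0]
    V=np.asarray(i['view']); return np.c_[s,np.ones(len(s))], V
def plane(i,uv,z):
    r,V=rays(i,uv); R=V[:3,:3]; c=-R.T@V[:3,3]; d=r@R
    return (c+d*((z-c[2])/d[:,2])[:,None])[:,:2]
def cloud(i,d):
    h,w=d.shape; u,v=np.meshgrid(np.arange(w),np.arange(h))
    r,V=rays(i,np.c_[u.ravel(),v.ravel()]); 
    return ((r*d.reshape(-1,1)-V[:3,3])@V[:3,:3]).reshape(h,w,3)
def rect(i,p,uv0,half=45):
    """carrier pose from the white blob round pixel uv0 -> centre, yaw (deg, y axis of carrier) , size"""
    hsv=cv2.cvtColor(p,cv2.COLOR_RGB2HSV); m=((hsv[...,2]>140)&(hsv[...,1]<70)).astype(np.uint8)
    k=np.zeros_like(m);u,v=map(int,uv0);k[max(0,v-half):v+half,max(0,u-half):u+half]=1
    n,l,st,ce=cv2.connectedComponentsWithStats(m*k); j=1+np.argmax(st[1:,4])
    c,_=cv2.findContours((l==j).astype(np.uint8),cv2.RETR_EXTERNAL,cv2.CHAIN_APPROX_NONE)
    c=max(c,key=cv2.contourArea)[:,0]
    P=plane(i,c,0.03); r=cv2.minAreaRect((P*1000).astype(np.float32)); b=cv2.boxPoints(r)
    e=[b[1]-b[0],b[2]-b[1]]; L=max(e,key=np.linalg.norm)
    a=np.degrees(np.arctan2(L[1],L[0]))
    return np.array(r[0])/1000,(a%180),sorted(r[1]),ce[j]
E
python3 - <<'E'
import numpy as np,cv2
from h import *
i=np.load("pics/top0.npz");p,d=i['p'],i['d']; C=cloud(i,d)
print("cam",-i['view'][:3,:3].T@i['view'][:3,3])
print("carrier",rect(i,p,(290,210)))
print("bench z",np.median(C[150:230,210:250,2]))
def top(name,u,v,h,hw,z0,z1):
    S=C[v-hw:v+hw,u-hw:u+hw].reshape(-1,3); S=S[(S[:,2]>z0)&(S[:,2]<z1)]
    print(name,len(S),S.mean(0),S.min(0),S.max(0))
for n,u,v,h,hw in(("postF",201,196,.042,10),("postN",194,242,.042,9),("jar",190,174,.05,14),("amber",194,265,.06,11),("bowl",209,115,.05,25),("beaker",358,272,.06,16)):
    top(n,u,v,h,hw,h*.75,h*1.3)
# stop bar : white-ish left strip
hsv=cv2.cvtColor(p,cv2.COLOR_RGB2HSV);m=((hsv[...,2]>140)&(hsv[...,1]<70)).astype(np.uint8);m[:,:136]=0;m[:,158:]=0;m[:165]=0;m[260:]=0
c=max(cv2.findContours(m,0,1)[0],key=cv2.contourArea)[:,0]
P=plane(i,c,.03);r=cv2.minAreaRect((P*1000).astype(np.float32));print("bar",r,cv2.boxPoints(r))
for z in (0.0075,):
  mm=((hsv[...,2]>140)&(hsv[...,1]<70)); v,u=np.nonzero(mm[245:300,240:290]);Q=plane(i,np.c_[u+240,v+245],z);print("marker white",Q.min(0),Q.max(0))
a=cv2.resize(p[120:300,130:400,::-1],None,fx=2.8,fy=2.8,interpolation=cv2.INTER_CUBIC);cv2.imwrite("pics/crop.png",a)
E
```

```text
cam [ 0.36317183 -0.12377059  1.22119813]
carrier (array([ 0.53738763, -0.21772629]), np.float32(114.93831), [93.82552337646484, 114.45926666259766], array([289.4155744 , 209.56746338]))
bench z 0.0005624782777959913
postF 69 [0.5694562  0.01724805 0.04187223] [0.55850326 0.00570291 0.03230793] [0.58028139 0.02854045 0.04802463]
postN 70 [0.44853169 0.02884268 0.04162077] [0.4375458  0.01755283 0.0367199 ] [0.46037726 0.04102799 0.04740325]
jar 255 [0.62606594 0.04623942 0.05021291] [0.60393161 0.0240575  0.03891524] [0.65020195 0.06980585 0.0574526 ]
amber 48 [0.38931928 0.02468475 0.06099585] [0.38149724 0.01658156 0.04554029] [0.3971171  0.03265112 0.0662158 ]
bowl 339 [0.79557864 0.00769998 0.04692222] [ 0.73116068 -0.04990821  0.03753326] [0.83722757 0.05793878 0.05579941]
beaker 150 [ 0.38002235 -0.39343133  0.05672665] [ 0.35269622 -0.41844329  0.04521433] [ 0.40738928 -0.35868785  0.06493585]
bar ((522.5809326171875, 157.64761352539062), (13.727035522460938, 199.74281311035156), 84.48358917236328) [[422.51227 160.41661]
 [621.33    141.21516]
 [622.6496  154.87862]
 [423.83185 174.08006]]
marker white [ 0.33890302 -0.17793391] [ 0.42701695 -0.13797542]
```

View pics/crop.png

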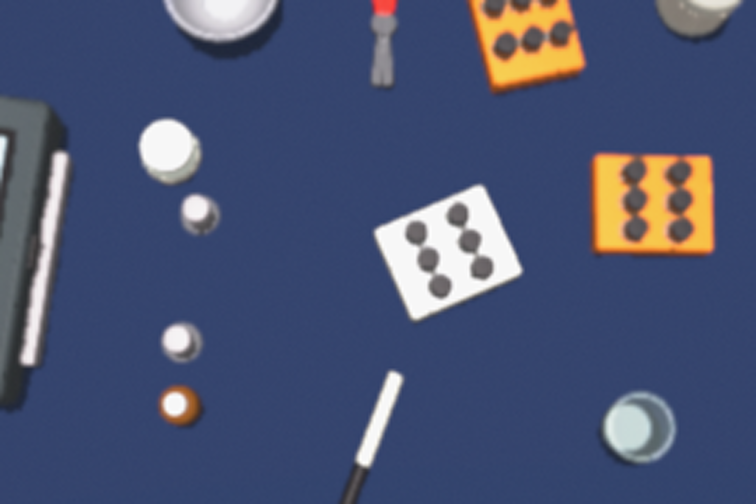

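The crop confirms it: the carrier is the white block with six black caps at crop pixel (448,252), and both orange blocks stand clear of its path. The carrier's axis points towards the bay's centre line, so I'll push its trailing face with two fingers. The path is a straight stretch followed by a gentle arc, with a second look before the posts.

```bash
cat > drv.py <<'E'
import numpy as np
from rig import robot
O=np.array([.5092,.0228]); A=np.radians(84.5)        # dock origin, direction of dock y
ey=np.array([np.cos(A),np.sin(A)]); ex=np.array([ey[1],-ey[0]])
def to_dock(p,yawdeg): 
    d=np.asarray(p)-O; return d@ex*1000,d@ey*1000,(yawdeg-84.5+90)%180-90
def tool(c,th,gap=0,z=.010,flip=1):
    """TCP pose pushing a carrier at dock coords c (m), yaw th (rad, ccw from dock y)"""
    f=np.array([np.cos(A+th),np.sin(A+th)]); w=O+c[0]*ex+c[1]*ey-f*(.055+.0095+gap)
    X=flip*np.array([f[0],f[1],0]); Z=np.array([0,0,-1.])
    return np.r_[w,z],np.c_[X,np.cross(Z,X),Z]
def path(c,th,R=.28,n=9):
    """straight along heading, then arc to heading 0 on the centre line"""
    c=np.array(c); s=np.sign(th); lat=abs(c[0])-R*(1-np.cos(th)); out=[]
    if lat<0: R=abs(c[0])/(1-np.cos(th)); lat=0
    c=c+lat/abs(np.sin(th))*np.array([-np.sin(th),np.cos(th)]); out.append((c,th))
    for t in np.linspace(th,0,n)[1:]:
        k=c+s*R*np.array([np.cos(t)-np.cos(th),0])*-1+np.array([0,R*(np.sin(abs(th))-np.sin(abs(t)))])
        out.append((np.array([c[0]-s*R*(np.cos(t)-np.cos(th)),k[1]]),t))
    return out
E
python3 - <<'E'
from drv import *
p=np.array([.5388,-.2184]); d=to_dock(p,114.94); print(d)
c=np.array(d[:2])/1000; th=np.radians(d[2])
P=path(c,th); [print(np.round(k*1000),round(np.degrees(t),1)) for k,t in P]
for fl in(1,-1):
    for k,t in [(c,th)]+P+[(np.array([0,.075]),0)]:
        for z in (.01,):
            q=robot.ik(*tool(k,t,z=z,flip=fl)); print(fl,None if q is None else np.round(q))
    print(robot.ik(*tool(c,th,.04,.16,fl)))
E
```

```text
(np.float64(52.5817229795465), np.float64(-237.25252877156493), 30.439999999999998)
[  39. -213.] 30.4
[  30. -197.] 26.6
[  22. -180.] 22.8
[  15. -163.] 19.0
[  10. -145.] 15.2
[   6. -127.] 11.4
[   2. -109.] 7.6
[  1. -90.] 3.8
[  0. -72.] 0.0
1 [  -8.   28.  -19.   -0.  -43. -147.]
1 [  -6.   27.  -22.   -0.  -41. -149.]
1 [  -5.   26.  -24.   -0.  -40. -154.]
1 [  -3.   25.  -26.   -0.  -39. -160.]
1 [  -1.   23.  -28.    0.  -39. -165.]
1 [   1.   22.  -30.    0.  -38. -171.]
1 None
1 None
1 [  7.  20. -34.   0. -36. 171.]
1 [  9.  20. -35.   0. -36. 165.]
1 [ 26.  20. -35.   0. -36. 149.]
[ -11.39726253   21.91878868   -6.25276762    0.          -61.8284437
 -143.66273747]
-1 [ -8.  28. -19.   0. -43.  33.]
-1 [ -6.  27. -22.   0. -41.  31.]
-1 [ -5.  26. -24.   0. -40.  26.]
-1 [ -3.  25. -26.   0. -39.  20.]
-1 [ -1.  23. -28.   0. -39.  15.]
-1 [  1.  22. -30.   0. -38.   9.]
-1 [  3.  22. -31.   0. -37.   3.]
-1 [  5.  21. -33.   0. -36.  -3.]
-1 [  7.  20. -34.   0. -36.  -9.]
-1 [  9.  20. -35.   0. -36. -15.]
-1 [ 26.  20. -35.   0. -36. -31.]
[-11.39726253  21.91878868  -6.25276762   0.         -61.8284437
  36.33726253]
```

```bash
cat >> drv.py <<'E'
def look(name,pred=None):
    import cv2,h
    p,d=robot.grab_frame("top"); i=robot.camera_info("top"); np.savez(f"pics/{name}.npz",p=p,d=d,**i)
    cv2.imwrite(f"pics/{name}.png",cv2.resize(p[90:300,80:420,::-1],None,fx=2.2,fy=2.2,interpolation=cv2.INTER_CUBIC))
    return i,p,d
E
python3 - <<'E'
from drv import *
c=np.array([.0526,-.2373]);th=np.radians(30.44)
robot.goto(*tool(c,th,.035,.16,-1)); robot.move_gripper(40/88)
print(robot.read_t(),robot.read_grip_width())
robot.servo_line(*tool(c,th,.035,.010,-1),speed=.12)
robot.servo_line(*tool(c,th,.004,.010,-1),speed=.06)
print(robot.read_t(),robot.read_position(),robot.read_force())
for k,t in path(c,th)[:6]:
    robot.servo_line(*tool(k,t,flip=-1),speed=.06); print(np.round(robot.read_force(),1),robot.read_t())
k,t=path(c,th)[5]
robot.servo_line(*tool(k,t,.03,flip=-1),speed=.12)
look("mid1"); print(robot.read_t())
E
```

```text
3.0083 0.453667594036988
5.075 [ 0.56794889 -0.28037428  0.01024007] [-0.00386742 -0.17134092  0.09020729]
[ 0.3 -0.3  0.6] 5.75
[ 0.6 -0.5 -0.3] 6.2167
[-0.1 -0.2 -0.3] 6.6833
[0.5 0.  0.2] 7.15
[-0.5 -0.3 -0.3] 7.6167
[-0.3 -0.  -0.5] 8.0833
8.5333
```

View pics/mid1.png

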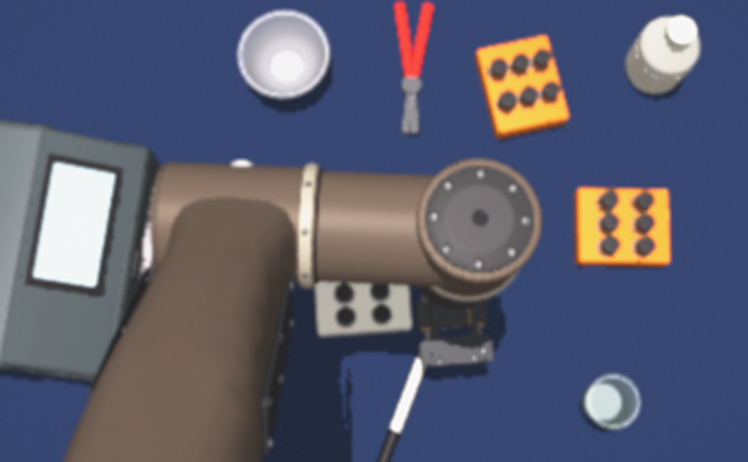

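The arm hides most of the carrier: only its near side shows, at about (362,310). I'll lift, swing aside and take a clear look.

```bash
python3 - <<'E'
from drv import *
import h
p=robot.read_position(); robot.servo_line(p+[0,0,.12],speed=.2)
q=np.array(robot.read_qpos()); q[0]-=38; robot.movej(q)
i,p,d=look("mid2"); r=h.rect(i,p,(243,235),50); print(r,to_dock(r[0],r[1]),robot.read_t())
E
```

```text
(array([ 0.49913617, -0.10070452]), np.float32(95.67489), [94.03781127929688, 113.91575622558594], array([244.11904762, 223.02008929])) (np.float64(1.819885085258106), np.float64(-123.90050627680685), np.float32(11.174889)) 10.675
```

View pics/mid2.png

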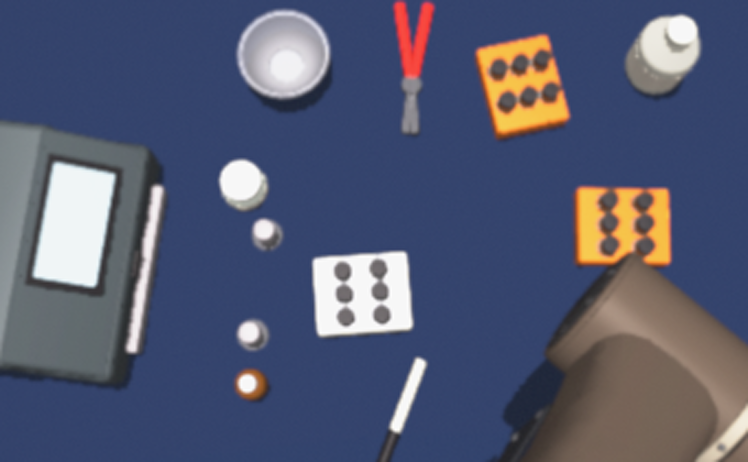

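The carrier has tracked as planned, and the clear view shows it at (362,293) in front of the posts at (266,234) and (252,334). It is about 3 mm off the centre line and turned 11°. I'll finish the arc, then check once more before the gap.

```bash
python3 - <<'E'
from drv import *
import h
c=np.array([.0033,-.1239]);th=np.radians(11.2)
robot.goto(*tool(c,th,.035,.12,-1))
robot.servo_line(*tool(c,th,.035,.010,-1),speed=.12)
robot.servo_line(*tool(c,th,.004,.010,-1),speed=.06)
for k,t in path(c,th,.185,5)[1:]+[(np.array([0,-.078]),0)]:
    robot.servo_line(*tool(k,t,flip=-1),speed=.05); print(np.round(k*1000),np.round(robot.read_force(),1))
robot.servo_line(*tool(k,0,.03,flip=-1),speed=.12)
p=robot.read_position(); robot.servo_line(p+[0,0,.12],speed=.2)
q=np.array(robot.read_qpos()); q[0]-=45; robot.movej(q)
i,p,d=look("mid3"); r=h.rect(i,p,(225,220),34); print(r,to_dock(r[0],r[1]),robot.read_t())
E
```

```text
[   2. -116.] [-0.6  0.3 -0.2]
[   1. -107.] [ 0.2  0.7 -0.9]
[  0. -99.] [ 0.2 -0.1 -0.2]
[ -0. -90.] [0.4 0.7 0.3]
[  0. -78.] [-0.9 -0.4 -0.5]
(array([ 0.49976404, -0.05074701]), np.float32(84.508896), [93.8814697265625, 113.73863220214844], array([224.84441088, 222.17749245])) (np.float64(-2.343351801773842), np.float64(-74.11281410348424), np.float32(0.008895874)) 18.2
```

View pics/mid3.png

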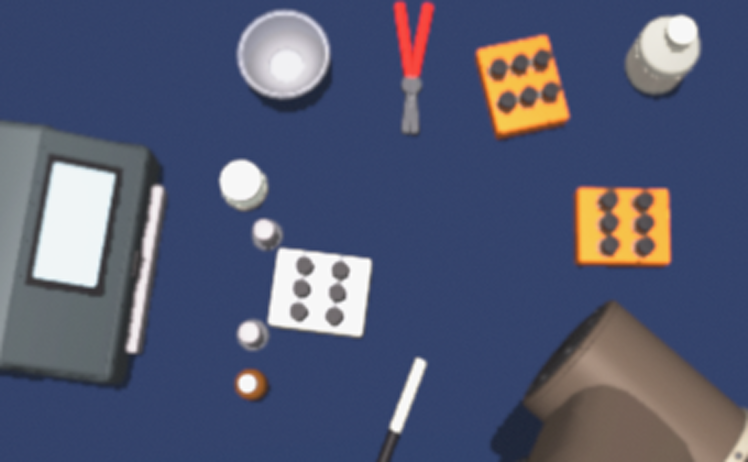

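The carrier at (320,292) is square to the bay within measurement and within about 1 mm of centre. I'll push it straight through, with small force-guarded steps at the end.

```bash
python3 - <<'E'
from drv import *
import h
c=np.array([-.0004,-.0745])
robot.goto(*tool(c,0,.035,.12,-1))
robot.servo_line(*tool(c,0,.035,.010,-1),speed=.12)
robot.servo_line(*tool(c,0,.005,.010,-1),speed=.06)
F=lambda: float(np.asarray(robot.read_force())[:2]@ey)
for y in (-.05,-.02,.01,.04,.06,.066):
    robot.servo_line(*tool((0,y),0,flip=-1),speed=.045); f=robot.read_force(); print(y,np.round(f,1))
    if np.linalg.norm(f)>15: print("stuck"); break
else:
    while y<.082:
        y+=.001; robot.servo_line(*tool((0,y),0,flip=-1),speed=.02); f=F(); print(round(y,3),round(f,1))
        if abs(f)>8: break
    robot.servo_line(*tool((0,y),0,.04,flip=-1),speed=.08)
    robot.servo_line(*tool((0,y),0,.04,.13,-1),speed=.2)
    q=np.array(robot.read_qpos()); q[0]-=60; robot.movej(q)
    i,p,d=look("end"); r=h.rect(i,p,(163,218),36); print(r,to_dock(r[0],r[1]))
print(robot.read_t())
E
```

```text
-0.05 [ 0.3 -0.5 -0.7]
-0.02 [-0.2  0.2  0.1]
0.01 [ 0.  -1.  -0.7]
0.04 [ 0.3 -0.8 -0.3]
0.06 [ 0.4 -0.4 -0.6]
0.066 [-0.5  0.4 -0.3]
0.067 -0.5
0.068 -1.4
0.069 -3.3
0.07 -2.8
0.071 -1.8
0.072 -2.4
0.073 -6.4
0.074 -12.3
(array([0.50663702, 0.10355009]), np.float32(174.4836), [124.48636627197266, 178.40359497070312], array([163.94214876, 215.35473617])) (np.float64(-10.290730224230206), np.float64(80.13268681657674), np.float32(89.9836))
30.7917
```

View pics/end.png

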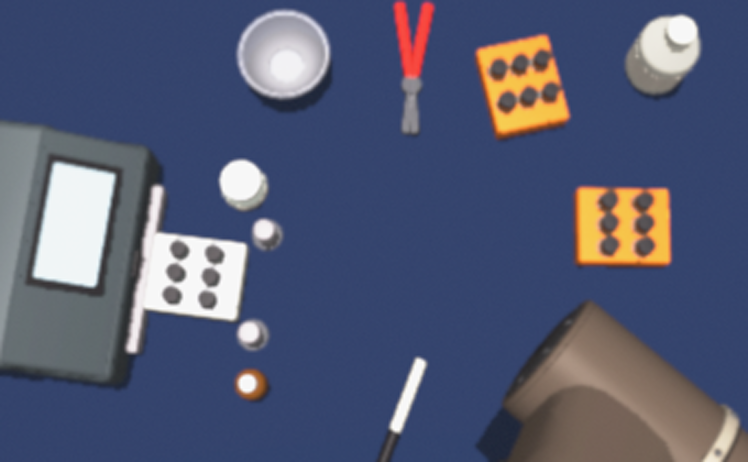

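The carrier, at (195,276), sits against the stop bar, square and past the posts, with nothing else moved. The white blob merged with the bar, so I'll check the pose from the caps and hand in if it fits.

```bash
python3 - <<'E'
from drv import *
import h,cv2
i=np.load("pics/end.npz");g=cv2.cvtColor(i['p'],cv2.COLOR_RGB2GRAY)[188:240,150:188]
n,l,s,ce=cv2.connectedComponentsWithStats((g<120).astype(np.uint8))
k=[j for j in range(1,n) if 20<s[j,4]<150]; P=h.plane(i,ce[k]+[150,188],.052)
D=np.array([to_dock(q,84.5)[:2] for q in P]); print(np.round(D),D.mean(0))
m=D.mean(0); ok=len(k)==6 and abs(m[0])<8 and abs(m[1]-75)<5
print(ok,robot.read_force())
if ok: print(robot.job_done())
E
```

```text
[[ 23.  93.]
 [ 22.  51.]
 [ -5.  93.]
 [ -5.  51.]
 [-31.  93.]
 [-31.  51.]] [-4.35785749 72.03856897]
True [ 0.13798232 -0.02349415 -0.86808609]
the job is handed in; nothing more can be done
None
```

The carrier went between the posts and was pressed against the stop bar until I felt contact, and the arm then backed clear; the cap check before hand-in put it square, about 4 mm off the centre line and 3 mm short of home (limits 12 and 6 mm), and I handed the job in after about 31 s, with no verdict returned.

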